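# Find and tip up the hidden socket in the bench power box

### The job

One of the four identical aluminium plates in the grey power box on the bench is a tip-up mains socket, the other three are blanks. With a fingertip, gently press the ribbed back edge of the plates one after another until you find the one that rocks, then push its raised front edge up and back until the socket stands fully open, leaning back against its stop. Nothing needs to be gripped: leave the loose things around the box where they are, neither picked up nor shoved aside.

Things in the scene. Friction and masses are not known exactly. Their poses are not given: they have to be found in the camera images.
- power_box: bench power box: grey case, 328 mm long (y), 116 mm deep (x), flat top 70 mm above the bench, screwed down by ears at its ends. Origin at the centre of its underside; x from its front (robot side) to its back, y to the left along the row of plates. Three of its four plates are fixed blanks; one, and nothing visible tells which, is the tip-up socket
- plate_1 (a point): centre of the top face of the leftmost plate; it has the box's axes. Every plate is bare aluminium, 84 mm (x) by 70 mm (y), flush with the box's dark rim, 1 to 1.5 mm gap all round, 76 mm from the next. Three thin black ribs run along the back edge of each, 27 to 35 mm behind (+x of) this centre
- plate_2 (a point): centre of the top face of the second plate from the left, else as plate_1. Pressed down on its ribs with about 2 to 4 N, the tip-up plate sinks there and its front edge rises, as it turns on a level axis along y, 2.5 mm below this centre; pressed at its middle or front it stays put. A blank never tilts: it only sinks evenly on its rubber seal, 1.5 mm at 10 N
- plate_3 (a point): centre of the top face of the third plate from the left, else as plate_1. The well under the tip-up plate is open, 60 mm deep, and reaches 43.5 mm in front of and behind this centre, so a fingertip can follow the sinking edge down
- plate_4 (a point): centre of the top face of the rightmost plate, else as plate_1. On the middle of the tip-up plate's underside a round white socket 45 mm across stands 20 mm out; it faces the robot as the plate opens, and may be pushed like the plate itself
- flap (a joint): angle of the tip-up socket plate, whichever it is, rad: 0 shut and flush, grows as its front edge rises and goes back, 1.57 upright (upper edge 110 mm above the bench), 1.85 at its open stop, leaning back from the robot. Stiff hinge (friction 0.05 N m, no spring): it stays where it is left
- tape_roll: roll of yellow masking tape lying flat, 76 mm across, 18 mm high, beyond the left end of the power box; loose, origin at the centre of its underside. Leave it where it is
- wood_spatula: narrow wooden spatula, 149 x 22 x 8 mm, lying in front of the power box; loose, origin at the centre of its underside. Leave it where it is
- colour_jar: glass jar of red colour with a black screw lid, 52 mm across, 58 mm high, beyond the right end of the power box; loose, origin at the centre of its underside. Leave it where it is
- white_mug: white mug, 72 mm across, 82 mm high, on the grey desk at the right; loose, origin at the centre of its underside. Leave it where it is
- oil_bottle: amber bottle with a black cap, 42 mm across, 102 mm high, at the back of the grey desk at the right; loose, origin at the centre of its underside. Leave it where it is
- stapler: black stapler, 125 x 34 x 43 mm, at the left of the bench; loose, origin at the centre of its underside. Leave it where it is
- cup_small: small dark red lacquer cup, 52 mm across, 36 mm high, at the left of the bench; loose, origin at the centre of its underside. Leave it where it is

How it is judged:
By the outcome, as a careful person would: the job done as asked, in the order asked, and still so for the second after the job is handed in, with the robot touching nothing.
It also fails if it takes over 48 s, if anything falls off the work surface, if the arm or the gripper's body presses on something with over 40 N, if the wrist force passes 120 N, or if a joint passes its speed limit or range.

### The arm

A 6-joint arm with a two-finger parallel gripper is mounted at the origin on a cart in front of the work surface, level with it; the furniture and walls round the work are solid. World frame = base frame: x ahead of the robot, y to its left, z up, the work surface at z = 0. Lengths are in m, angles in rad, forces in N, time in s.
With the tool pointing down it reaches from about 0.35 to 0.95 m from the base axis. Payload 17.4 kg.
Tool frame: the origin (TCP) lies at the very end of the fingers, on their centre line; the grasp point (between the pads) lies r.grip_point_offset behind it (r.grip_point_offset is the distance from the TCP to the grasp point, in m); z points along the fingers, y is the line along which they close (so a half turn about z gives the same grasp; the last joint's range is limited). The gripper opens to 93 mm and grips with 3 to 60 N. Pads are 15 mm wide; open, the fingers measure 128 mm over their backs; the gripper's body (75 mm by 188 mm) begins 65 mm behind the grasp point.
Start: joints at [1.088, 0.116, 1.442, -0, 1.584, -0.038], TCP at [0.29, 0.609, 0.219] pointing down, gripper open.
Joint ranges: [-2.83, 2.83], [-0.83, 2.19], [0.07, 2.5], [-1.14, 4.28], [0.01, 3], [-2.97, 2.97]. Speed limits (rad/s): [1.89, 1.89, 2.22, 3.14, 3.14, 3.14].

### API

Orientations are given as a unit quaternion [x, y, z, w].
In Python, from station import r gives the robot as it stands.
- The arm moves only by the shell command python3 -m inch 'ROWS' [OPENING] [FORCE]. ROWS is a JSON object of lists of equal length, an entry for each row: "translation": the shift along the tool's x, y, z in m, a list of three; "spin": the turn about the tool's z in degrees. In form: {"translation": [[tx, ty, tz], ...], "spin": [spin, ...]}. A call has exactly 10 rows; each row shifts and turns the commanded pose from where the row before left it, along the tool's axes as they then stand; what a row does not reach is not made up. A row lasts 1/12 s, in which the tool goes at most 41.7 mm and 7.16 degrees, less where a joint would pass 70% of its speed; a pose out of reach is approached as far as the arm can. A call with a gripper value outside its range is refused whole. OPENING is the finger opening in m, from 0 to 0.093, set as the call begins (- or left out, the last holds). The fingers move at their own pace and stop on an object; FORCE is the grip in N (left out, the last holds). Time passes only in rows, so rows that do not move let the fingers close, or fill a call up. It gives the time, the measured TCP pose, the force, the opening and the grip force at its end, in the units of the state.
- r.get_obs(): the state, without advancing time (a new reading comes with each control period).
- r.camera(name): name is "scene" or "top" or "wrist"; returns a dict with "pixels" (400x640x3 uint8, red, green, blue), "mtx" (3x3 intrinsics, pixels), "extrinsics" (4x4, takes a point from world to camera coordinates); the wrist camera has in their place "hand_eye" (4x4, takes a point from camera to tool coordinates, whose origin is the TCP and whose axes are the flange's). Camera axes: x right, y up, looking along -z (the intrinsics and any distortion apply to the point x, -y, -z); pixel columns grow to the right and rows downward; lengths in m; the calibration is good to about 2 mm. A picture is of the moment at which its call begins: read the wrist's pose just before it. There is no depth.
- r.finish_job(): hands the job in; it is judged then, once.
The state is a dict: "t": time; "q": joint angles; "qd": joint speeds; "tau": joint torques, N m; "eef_pos": TCP position; "tcp_rot": TCP orientation; "ft_force": force on the tool from outside, world axes, zero at the start; "ft_torque": the same for the moment, N m; "width": finger opening in m; "gripper_force": force on a finger pad.
Only numpy, scipy, OpenCV 4.12 (cv2) and the standard library are available. Lean on these libraries where they do the work, as an engineer would, in place of code of your own. Each camera call takes 0.05 s, during which the arm holds its last target. There are 200 camera calls.

## Working session

There is one attempt and no reset: what is moved stays moved. The work goes in short steps, Python scripts to look and compute and a shell command to move; the robot and the scene stay as the last step left them, time stands still between calls to the robot, and variables do not carry over. Pictures are saved under pics/ and viewed, at most 10 in all, crops included, and the job is handed in when it is done.

```bash
mkdir -p pics; ls
python3 - <<'E'
from station import r
import cv2,numpy as np
o=r.get_obs();print({k:np.round(v,3) for k,v in o.items()},r.grip_point_offset)
for n in("top","scene"):
    c=r.camera(n);cv2.imwrite(f"pics/{n}0.png",c["pixels"][:,:,::-1]);print(n,c["mtx"].round(1).tolist(),c["extrinsics"].round(3).tolist(),[k for k in c])
c=r.camera("wrist");print(c["hand_eye"].round(3).tolist())
E
```

```text
pics
{'t': np.float64(0.0), 'q': array([ 1.088,  0.116,  1.442, -0.   ,  1.584, -0.038]), 'qd': array([ 0.   , -0.   ,  0.   ,  0.001, -0.002,  0.001]), 'tau': array([-2.0000e-03, -7.2127e+01, -6.2261e+01,  7.8000e-02,  2.4000e-02,
       -0.0000e+00]), 'eef_pos': array([0.29 , 0.609, 0.218]), 'tcp_rot': array([ 0.221,  0.975, -0.001, -0.   ]), 'ft_force': array([ 0.189,  0.22 , -1.386]), 'ft_torque': array([ 0.023, -0.001, -0.006]), 'gripper_force': np.float64(0.0), 'width': np.float64(0.093)} 0.0188
top [[519.2, 0.0, 326.5], [0.0, 519.2, 202.5], [0.0, 0.0, 1.0]] [[-0.018, -1.0, -0.02, 0.164], [0.996, -0.02, 0.091, -0.555], [-0.092, -0.018, 0.996, -1.682], [0.0, 0.0, 0.0, 1.0]] ['pixels', 'mtx', 'extrinsics']
scene [[436.5, 0.0, 319.6], [0.0, 436.5, 198.1], [0.0, 0.0, 1.0]] [[0.578, -0.816, 0.001, -0.21], [0.57, 0.404, 0.716, -0.444], [-0.585, -0.413, 0.698, -1.424], [0.0, 0.0, 0.0, 1.0]] ['pixels', 'mtx', 'extrinsics']
[[-0.0, 0.96, 0.278, 0.077], [1.0, -0.0, 0.001, 0.0], [0.002, 0.278, -0.96, -0.165], [0.0, 0.0, 0.0, 1.0]]
```

View pics/top0.png

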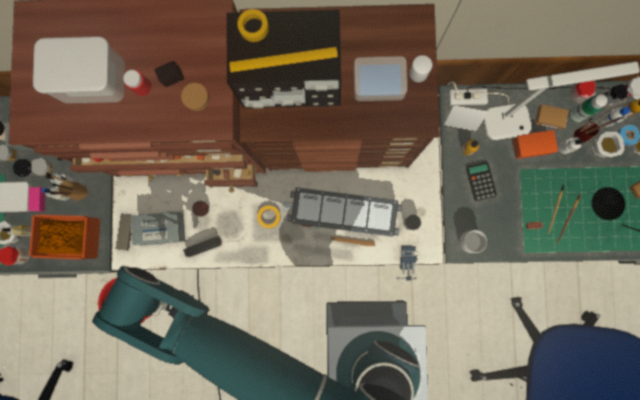

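View pics/scene0.png

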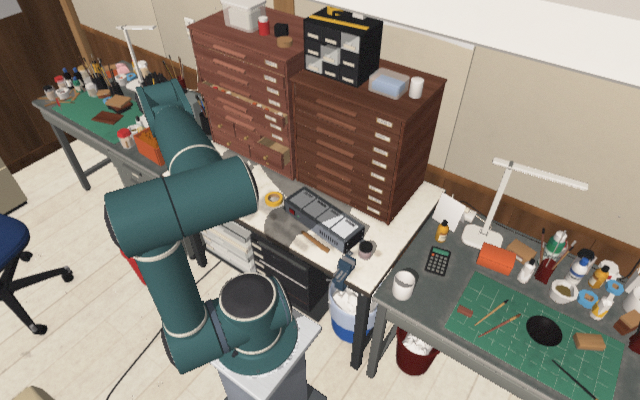

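The top view shows the box at about (345,211), with the plates running from (308,207) to (382,215). It is slightly rotated. I'll zoom in.

```bash
cat > h.py <<'E'
import numpy as np
from station import r
def ray(c,uv,z):
    E=c["extrinsics"];K=c["mtx"];R=E[:3,:3];o=-R.T@E[:3,3]
    d=np.linalg.inv(K)@[uv[0],uv[1],1];d=R.T@[d[0],-d[1],-d[2]]
    return o+d*(z-o[2])/d[2]
def proj(c,p):
    E=c["extrinsics"];q=E[:3,:3]@p+E[:3,3];q=c["mtx"]@[q[0],-q[1],-q[2]];return q[:2]/q[2]
def wrist():
    from scipy.spatial.transform import Rotation as Ro
    o=r.get_obs();c=r.camera("wrist");T=np.eye(4);T[:3,:3]=Ro.from_quat(o["tcp_rot"]).as_matrix();T[:3,3]=o["eef_pos"]
    c["extrinsics"]=np.linalg.inv(T@c["hand_eye"]);return c
E
python3 - <<'E'
import cv2,numpy as np
from h import *
c=r.camera("top");p=c["pixels"][:,:,::-1]
cv2.imwrite("pics/crop.png",cv2.resize(p[178:248,280:412],None,fx=6,fy=6,interpolation=cv2.INTER_CUBIC))
E
```

```text
(no output)
```

View pics/crop.png

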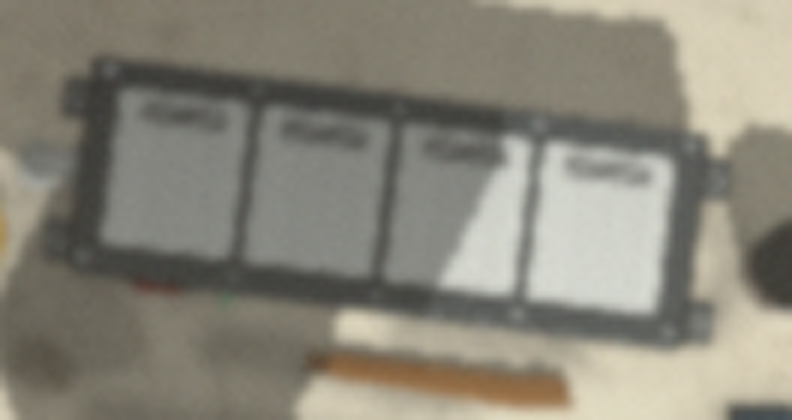

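The crop shows the plate row's outer corners at about (116,85), (100,245), (678,155) and (660,315) in crop pixels. The ribs lie along the upper (back) edge.

Run:
```python
from h import *
c=r.camera("top")
P=[ray(c,(u/6+279.6,v/6+177.6),.07)[:2] for u,v in((116,85),(100,245),(678,155),(660,315))]
P=np.array(P);print(P.round(4).tolist())
m=P.mean(0);ey=(P[0]+P[1]-P[2]-P[3]);print(np.linalg.norm(ey)/2,np.linalg.norm(P[0]-P[1]),np.linalg.norm(P[2]-P[3]));ey/=np.linalg.norm(ey)
ex=np.array([ey[1],-ey[0]]);print(m,"yaw",np.degrees(np.arctan2(ex[1],ex[0])))
for k in range(4):
    pc=m+ey*.076*(1.5-k);print(k+1,pc.round(4),"ribs",(pc+.031*ex).round(4))
o=r.get_obs()
from scipy.spatial.transform import Rotation as Ro
print(Ro.from_quat(o["tcp_rot"]).as_matrix().round(3))
```

```text
[[0.5907, 0.2402], [0.5049, 0.2499], [0.5469, -0.0593], [0.4619, -0.0472]]
0.3014345813182982 0.08629549164448846 0.08589522685329813
[0.52609332 0.09590873] yaw -8.274432667713944
1 [0.5425 0.2087] ribs [0.5732 0.2043]
2 [0.5316 0.1335] ribs [0.5622 0.1291]
3 [0.5206 0.0583] ribs [0.5513 0.0538]
4 [ 0.5097 -0.0169] ribs [ 0.5404 -0.0214]
[[-0.903  0.43  -0.   ]
 [ 0.43   0.903 -0.   ]
 [-0.    -0.001 -1.   ]]
```

```bash
python3 -m inch '{"translation":[[0,0,0],[0,0,0],[0,0,0],[-0.024,-0.026,0],[-0.024,-0.026,0],[-0.024,-0.026,0],[-0.024,-0.026,0],[-0.024,-0.026,0],[-0.024,-0.026,0],[-0.024,-0.026,0]],"spin":[-5.7,-5.7,-5.8,0,0,0,0,0,0,0]}' 0 && python3 -m inch '{"translation":[[-0.022,-0.025,0],[-0.022,-0.025,0],[-0.022,-0.025,0],[-0.022,-0.025,0],[-0.022,-0.025,0],[-0.02,-0.025,0.01],[-0.02,-0.02,0.01],[-0.02,-0.008,0.01],[0,0,0.01],[0,0,0]],"spin":[0,0,0,0,0,0,0,0,0,0]}'
python3 - <<'E'
import cv2
from h import *
c=wrist();cv2.imwrite("pics/w1.png",c["pixels"][:,:,::-1]);o=r.get_obs();print(o["ft_force"])
R=[[.5732,.2043],[.5425,.2087]]
for p in R: print(proj(c,np.array(p+[.07])))
E
```

```text
t: 1.08
eef_pos: [0.4311, 0.4035, 0.2187]
tcp_rot: [0.072, 0.997, 0.0, 0.0]
ft_force: [1.7, -0.1, -0.2]
width: 0.031
gripper_force: 0.0
t: 1.92
eef_pos: [0.5728, 0.2035, 0.1762]
tcp_rot: [0.073, 0.997, -0.001, -0.002]
ft_force: [-1.1, 0.3, -0.6]
width: 0.0005
gripper_force: 0.0
[-0.35934406  0.99943318  0.24903257]
[320.95349276 196.15030299]
[320.8616196  162.69890267]
```

View pics/w1.png

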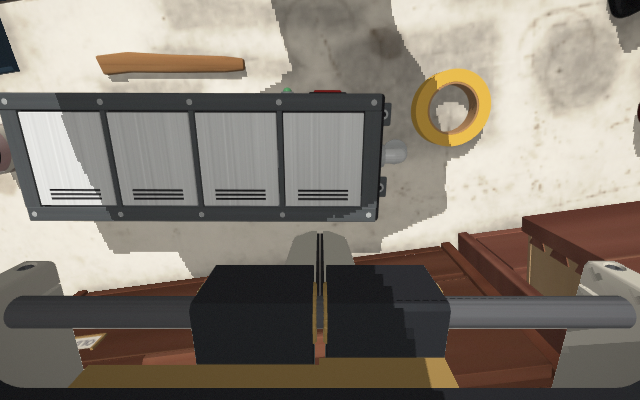

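The wrist view shows plate 1's ribs at about (323,195), as predicted, and the other ribs at (240,195), (158,195) and (75,194). The tool is square to the box, so I'll descend onto plate 1.

```bash
python3 -m inch '{"translation":[[0,0,0.02],[0,0,0.02],[0,0,0.02],[0,0,0.02],[0,0,0.01],[0,0,0.006],[0,0,0.004],[0,0,0.001],[0,0,0],[0,0,0]],"spin":[0,0,0,0,0,0,0,0,0,0]}' && python3 -m inch '{"translation":[[0,0,0.0005],[0,0,0.0005],[0,0,0.0005],[0,0,0.0005],[0,0,0.0005],[0,0,0],[0,0,0],[0,0,0],[0,0,0],[0,0,0]],"spin":[0,0,0,0,0,0,0,0,0,0]}'
```

```text
t: 2.8
eef_pos: [0.5734, 0.2045, 0.0787]
tcp_rot: [0.072, 0.997, 0.0, 0.001]
ft_force: [-0.5, 0.8, 0.8]
width: 0.0002
gripper_force: 0.0
t: 3.63
eef_pos: [0.573, 0.2044, 0.0752]
tcp_rot: [0.072, 0.997, -0.0, 0.0]
ft_force: [-0.1, -0.3, -0.2]
width: 0.0005
gripper_force: 0.0
```

```bash
python3 -m inch '{"translation":[[0,0,0.001],[0,0,0.001],[0,0,0.0005],[0,0,0.0005],[0,0,0.0005],[0,0,0],[0,0,0],[0,0,0],[0,0,0],[0,0,0]],"spin":[0,0,0,0,0,0,0,0,0,0]}'; python3 -m inch '{"translation":[[0,0,0.0005],[0,0,0.0005],[0,0,0.0002],[0,0,0],[0,0,0],[0,0,0],[0,0,0],[0,0,0],[0,0,0],[0,0,0]],"spin":[0,0,0,0,0,0,0,0,0,0]}'
```

```text
t: 4.47
eef_pos: [0.573, 0.2043, 0.0717]
tcp_rot: [0.072, 0.997, -0.0, 0.0]
ft_force: [0.5, 0.3, 0.3]
width: 0.0001
gripper_force: 0.0
t: 5.3
eef_pos: [0.573, 0.2044, 0.0704]
tcp_rot: [0.072, 0.997, -0.0, -0.0]
ft_force: [-0.4, 0.1, 0.2]
width: 0.0008
gripper_force: 0.0
```

```bash
python3 -m inch '{"translation":[[0,0,0.0003],[0,0,0.0003],[0,0,0.0002],[0,0,0],[0,0,0],[0,0,0],[0,0,0],[0,0,0],[0,0,0],[0,0,0]],"spin":[0,0,0,0,0,0,0,0,0,0]}'
```

```text
t: 6.13
eef_pos: [0.5731, 0.2044, 0.0697]
tcp_rot: [0.072, 0.997, 0.0, 0.0]
ft_force: [-2.0, 0.4, 4.8]
width: 0.0007
gripper_force: 2.0
```

```bash
python3 -m inch '{"translation":[[0,0,0.0002],[0,0,0.0002],[0,0,0.0002],[0,0,0],[0,0,0],[0,0,0],[0,0,0],[0,0,0],[0,0,0],[0,0,0]],"spin":[0,0,0,0,0,0,0,0,0,0]}'; python3 -c "
from h import *
print(r.get_obs()['ft_force'])"
```

```text
t: 6.97
eef_pos: [0.5731, 0.2044, 0.0693]
tcp_rot: [0.072, 0.997, 0.0, 0.0]
ft_force: [-1.7, -0.1, 7.0]
width: 0.0003
gripper_force: 3.2
[-1.69128864 -0.14659487  7.02583656]
```

Plate 1's force keeps growing (7 N with 1 mm of sink), so it is a blank. Next is plate 2.

```bash
python3 -m inch '{"translation":[[0,0,-0.006],[0,-0.025,0],[0,-0.025,0],[0,-0.026,0],[0,0,0.003],[0,0,0.001],[0,0,0.001],[0,0,0.0003],[0,0,0],[0,0,0]],"spin":[0,0,0,0,0,0,0,0,0,0]}'; python3 -m inch '{"translation":[[0,0,0.0003],[0,0,0.0002],[0,0,0.0002],[0,0,0],[0,0,0],[0,0,0],[0,0,0],[0,0,0],[0,0,0],[0,0,0]],"spin":[0,0,0,0,0,0,0,0,0,0]}'
```

```text
t: 7.8
eef_pos: [0.5622, 0.1297, 0.0699]
tcp_rot: [0.072, 0.997, -0.0, 0.0]
ft_force: [-0.3, -1.5, 3.9]
width: 0.0002
gripper_force: 1.5
t: 8.63
eef_pos: [0.5622, 0.1296, 0.0694]
tcp_rot: [0.072, 0.997, 0.0, 0.0]
ft_force: [-0.6, 2.1, 5.2]
width: 0.0004
gripper_force: 2.8
```

```bash
python3 -m inch '{"translation":[[0,0,0.0002],[0,0,0.0002],[0,0,0],[0,0,0],[0,0,0],[0,0,0],[0,0,0],[0,0,0],[0,0,0],[0,0,0]],"spin":[0,0,0,0,0,0,0,0,0,0]}'
```

```text
t: 9.47
eef_pos: [0.5622, 0.1297, 0.0691]
tcp_rot: [0.072, 0.997, 0.0, 0.0]
ft_force: [-2.6, 1.4, 7.6]
width: 0.0004
gripper_force: 3.6
```

Plate 2 is a blank too. Next is plate 3.

```bash
python3 -m inch '{"translation":[[0,0,-0.006],[0,-0.025,0],[0,-0.025,0],[0,-0.026,0],[0,0,0.003],[0,0,0.001],[0,0,0.001],[0,0,0.0003],[0,0,0],[0,0,0]],"spin":[0,0,0,0,0,0,0,0,0,0]}'; python3 -m inch '{"translation":[[0,0,0.0003],[0,0,0.0002],[0,0,0.0002],[0,0,0],[0,0,0],[0,0,0],[0,0,0],[0,0,0],[0,0,0],[0,0,0]],"spin":[0,0,0,0,0,0,0,0,0,0]}'
```

```text
t: 10.3
eef_pos: [0.5512, 0.0546, 0.0693]
tcp_rot: [0.072, 0.997, 0.0, -0.0]
ft_force: [0.5, -0.2, 0.3]
width: 0.0006
gripper_force: 0.3
t: 11.13
eef_pos: [0.5512, 0.0539, 0.0687]
tcp_rot: [0.072, 0.997, 0.0, 0.0]
ft_force: [0.5, 2.1, 2.3]
width: 0.0005
gripper_force: 1.0
```

```bash
python3 -m inch '{"translation":[[0,0,0.0003],[0,0,0.0003],[0,0,0.0003],[0,0,0.0003],[0,0,0],[0,0,0],[0,0,0],[0,0,0],[0,0,0],[0,0,0]],"spin":[0,0,0,0,0,0,0,0,0,0]}'
```

```text
t: 11.97
eef_pos: [0.5511, 0.0539, 0.0674]
tcp_rot: [0.072, 0.997, -0.0, -0.0]
ft_force: [0.7, 0.8, 0.9]
width: 0.0003
gripper_force: 0.6
```

Plate 3 rocks: it has sunk 3 mm at about 1 N. I'll follow it down.

```bash
python3 -m inch '{"translation":[[0,0,0.001],[0,0,0.002],[0,0,0.002],[0,0,0.003],[0,0,0.003],[0,0,0.003],[0,0,0.003],[0,0,0.003],[0,0,0],[0,0,0]],"spin":[0,0,0,0,0,0,0,0,0,0]}'
```

```text
t: 12.8
eef_pos: [0.551, 0.0539, 0.0471]
tcp_rot: [0.072, 0.997, -0.0, -0.0]
ft_force: [0.2, -0.3, 0.1]
width: 0.0008
gripper_force: 0.0
```

```bash
python3 -m inch '{"translation":[[0,0,-0.035],[0,0,-0.035],[0,0,-0.035],[0.03,0,0],[0.03,0,0],[0.026,0,0],[0,0,0],[0,0,0],[0,0,0],[0,0,0]],"spin":[0,0,0,0,0,0,0,0,0,0]}'
python3 - <<'E'
import cv2
from h import *
c=wrist();cv2.imwrite("pics/w2.png",c["pixels"][:,:,::-1])
E
```

```text
t: 13.63
eef_pos: [0.4666, 0.0662, 0.1524]
tcp_rot: [0.072, 0.997, -0.0, -0.0]
ft_force: [0.5, -0.2, 0.9]
width: 0.0006
gripper_force: 0.0
```

View pics/w2.png

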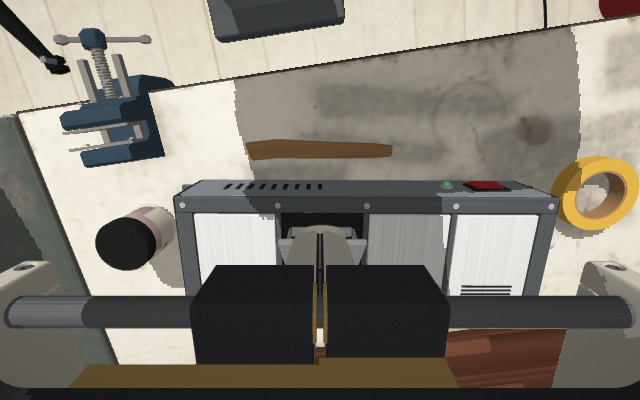

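The third plate is tilted, with its front edge raised at about row 230 (columns 280–365) and a dark open well in front of it. I'll lower the closed fingers in front of that edge, then push back.

```bash
python3 -m inch '{"translation":[[0,0,0.02],[0,0,0.02],[0,0,0.015],[0,0,0.008],[0,0,0.003],[0,0,0],[0,0,0],[0,0,0],[0,0,0],[0,0,0]],"spin":[0,0,0,0,0,0,0,0,0,0]}'
python3 -m inch '{"translation":[[-0.003,0,0],[-0.003,0,0],[-0.003,0,0],[-0.003,0,0],[-0.003,0,0],[-0.003,0,0],[-0.003,0,0],[-0.001,0,0],[0,0,0],[0,0,0]],"spin":[0,0,0,0,0,0,0,0,0,0]}'
```

```text
t: 14.52
eef_pos: [0.4663, 0.0664, 0.0871]
tcp_rot: [0.072, 0.997, 0.0, 0.0]
ft_force: [0.1, -0.3, 0.7]
width: 0.0004
gripper_force: 0.0
t: 15.35
eef_pos: [0.4879, 0.0631, 0.0863]
tcp_rot: [0.072, 0.997, -0.0, 0.0]
ft_force: [-0.5, -0.9, -0.3]
width: 0.0005
gripper_force: 0.0
```

```bash
python3 -m inch '{"translation":[[-0.001,0,0],[-0.001,0,0],[-0.001,0,0],[-0.001,0,0],[-0.001,0,0],[-0.001,0,0],[0,0,0],[0,0,0],[0,0,0],[0,0,0]],"spin":[0,0,0,0,0,0,0,0,0,0]}'
python3 -m inch '{"translation":[[-0.0005,0,0],[-0.0005,0,0],[-0.0005,0,0],[-0.0005,0,0],[0,0,0],[0,0,0],[0,0,0],[0,0,0],[0,0,0],[0,0,0]],"spin":[0,0,0,0,0,0,0,0,0,0]}'
```

```text
t: 16.18
eef_pos: [0.4938, 0.0623, 0.0864]
tcp_rot: [0.072, 0.997, -0.0, 0.0]
ft_force: [-0.8, 0.9, 0.3]
width: 0.0006
gripper_force: 0.2
t: 17.02
eef_pos: [0.4956, 0.0621, 0.0867]
tcp_rot: [0.072, 0.997, 0.0, -0.0]
ft_force: [-6.3, 0.8, 5.9]
width: 0.0007
gripper_force: 3.6
```

The socket body is rising under the fingertip. I'll raise the tip above it and push on the plate's upper edge instead.

```bash
python3 -m inch '{"translation":[[0.003,0,0],[0,0,-0.0065],[0,0,-0.0065],[0,0,0],[-0.003,0,0],[-0.003,0,0],[-0.003,0,0],[-0.002,0,0],[0,0,0],[0,0,0]],"spin":[0,0,0,0,0,0,0,0,0,0]}'
python3 -m inch '{"translation":[[-0.002,0,0],[-0.002,0,0],[-0.002,0,0],[-0.002,0,0],[-0.002,0,0],[0,0,0],[0,0,0],[0,0,0],[0,0,0],[0,0,0]],"spin":[0,0,0,0,0,0,0,0,0,0]}'
```

```text
t: 17.85
eef_pos: [0.5037, 0.0608, 0.0992]
tcp_rot: [0.072, 0.997, -0.0, -0.0]
ft_force: [-0.5, -0.5, -0.5]
width: 0.0007
gripper_force: 0.0
t: 18.68
eef_pos: [0.5136, 0.0594, 0.0996]
tcp_rot: [0.072, 0.997, 0.0, 0.0]
ft_force: [-0.4, 0.3, -0.7]
width: 0.0007
gripper_force: 0.0
```

```bash
python3 -m inch '{"translation":[[-0.001,0,0],[-0.001,0,0],[-0.001,0,0],[-0.001,0,0],[-0.001,0,0],[-0.001,0,0],[0,0,0],[0,0,0],[0,0,0],[0,0,0]],"spin":[0,0,0,0,0,0,0,0,0,0]}'
python3 -m inch '{"translation":[[-0.0004,0,0],[-0.0004,0,0],[-0.0004,0,0],[-0.0004,0,0],[-0.0004,0,0],[0,0,0],[0,0,0],[0,0,0],[0,0,0],[0,0,0]],"spin":[0,0,0,0,0,0,0,0,0,0]}'
```

```text
t: 19.52
eef_pos: [0.5167, 0.059, 0.0989]
tcp_rot: [0.072, 0.997, 0.0, -0.004]
ft_force: [-29.0, 4.2, 12.3]
width: 0.0006
gripper_force: 15.7
t: 20.35
eef_pos: [0.5171, 0.0589, 0.0988]
tcp_rot: [0.072, 0.997, 0.0, -0.006]
ft_force: [-45.3, 3.7, 20.2]
width: 0.0004
gripper_force: 24.5
```

A firm stop has been reached (45 N, so I'm backing off now). The force direction matches a plate leaning back. Next I'll retreat and check.

```bash
python3 -m inch '{"translation":[[0.004,0,0],[0.006,0,0],[0.02,0,0],[0.03,0,-0.01],[0.03,0,-0.03],[0.02,0,-0.03],[0,0,-0.03],[0,0,0],[0,0,0],[0,0,0]],"spin":[0,0,0,0,0,0,0,0,0,0]}'
python3 - <<'E'
import cv2
from h import *
a=wrist();b=r.camera("top");s=r.camera("scene")
cv2.imwrite("pics/w3.png",a["pixels"][:,:,::-1])
p=s["pixels"][170:270,260:400,::-1];q=b["pixels"][170:250,280:420,::-1]
cv2.imwrite("pics/s3.png",cv2.resize(np.vstack([p,q]),None,fx=3.2,fy=3.2,interpolation=cv2.INTER_CUBIC))
# expected pixel of the upper edge (mid) for angles
ex=np.array([.9896,-.1439]);ey=np.array([.1439,.9896]);pc=np.array([.5206,.0583])
for th in (1.4,1.57,1.7,1.85):
    for sy in(.035,-.035):
        e=pc+ex*(-.042*np.cos(th)+.0025*np.sin(th))+ey*sy;P=np.array([*e,.068+.042*np.sin(th)+.0025*np.cos(th)])
        print(th,sy,"w",proj(a,P).round(),"scrop",((proj(s,P)-[260,170])*3.2).round(),"top",((proj(b,P)-[280,70])*3.2).round())
E
```

```text
t: 21.18
eef_pos: [0.4132, 0.074, 0.1983]
tcp_rot: [0.072, 0.997, -0.0, -0.0]
ft_force: [0.6, 1.5, 0.1]
width: 0.0004
gripper_force: 0.0
1.4 0.035 w [356. 305.] scrop [203. 115.] top [209. 453.]
1.4 -0.035 w [283. 305.] scrop [246. 144.] top [280. 462.]
1.57 0.035 w [356. 311.] scrop [207. 112.] top [209. 446.]
1.57 -0.035 w [283. 311.] scrop [250. 141.] top [281. 455.]
1.7 0.035 w [356. 316.] scrop [210. 110.] top [210. 440.]
1.7 -0.035 w [284. 316.] scrop [253. 139.] top [281. 449.]
1.85 0.035 w [355. 320.] scrop [213. 109.] top [211. 434.]
1.85 -0.035 w [284. 320.] scrop [256. 137.] top [282. 443.]
```

View pics/w3.png

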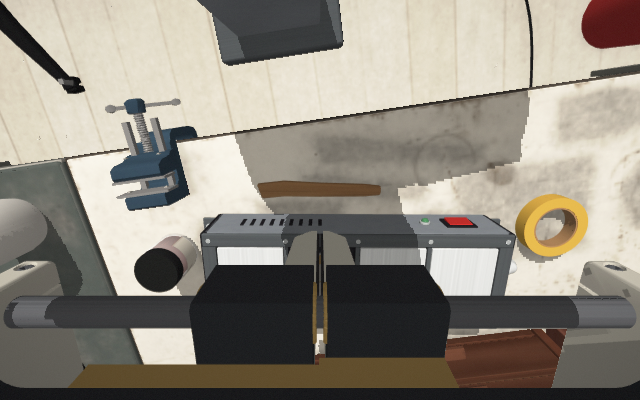

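View pics/s3.png

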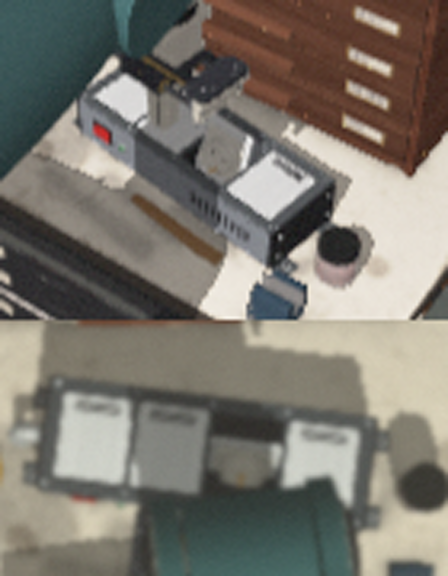

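The plate appears to stand open, and the scene crop shows its upper corner near (255,136), where I'd expect it for about 1.85 rad. For a better view I'll move the hand back over the box at a safe height.

```bash
python3 -m inch '{"translation":[[0,0,-0.01],[-0.03,0,0],[-0.03,0,0],[-0.03,0,0],[-0.03,0,0],[-0.03,0,0],[0,0,0],[0,0,0],[0,0,0],[0,0,0]],"spin":[0,0,0,0,0,0,0,0,0,0]}'
python3 - <<'E'
import cv2
from h import *
a=wrist();p=a["pixels"][:,:,::-1].copy()
ex=np.array([.9896,-.1439]);ey=np.array([.1439,.9896]);pc=np.array([.5206,.0583])
for th in (1.57,1.7,1.85):
    for sy in(.035,-.035):
        e=pc+ex*(-.042*np.cos(th)+.0025*np.sin(th))+ey*sy;P=np.array([*e,.068+.042*np.sin(th)+.0025*np.cos(th)])
        print(th,sy,proj(a,P).round(1))
for sy in(.111,.041,-.041,-.111):
  for sx in(.042,-.042): print("nbr",sy,sx,proj(a,np.array([*(pc+ex*sx+ey*sy),.0703])).round(1))
cv2.imwrite("pics/w4.png",cv2.resize(p[60:260,190:450],None,fx=3,fy=3,interpolation=cv2.INTER_CUBIC))
E
```

```text
t: 22.17
eef_pos: [0.561, 0.0526, 0.2092]
tcp_rot: [0.072, 0.997, 0.0, 0.0]
ft_force: [0.1, 0.4, 0.5]
width: 0.0002
gripper_force: 0.0
1.57 0.035 [360.2 155. ]
1.57 -0.035 [279.1 155. ]
1.7 0.035 [359.9 161.1]
1.7 -0.035 [279.4 161.1]
1.85 0.035 [359.4 167.7]
1.85 -0.035 [279.9 167.7]
nbr 0.111 0.042 [428.2 188. ]
nbr 0.111 -0.042 [436.9 102. ]
nbr 0.041 0.042 [359.7 188. ]
nbr 0.041 -0.042 [363. 102.]
nbr -0.041 0.042 [279.6 187.9]
nbr -0.041 -0.042 [276.4 102. ]
nbr -0.111 0.042 [211.3 187.9]
nbr -0.111 -0.042 [202.6 102. ]
```

View pics/w4.png

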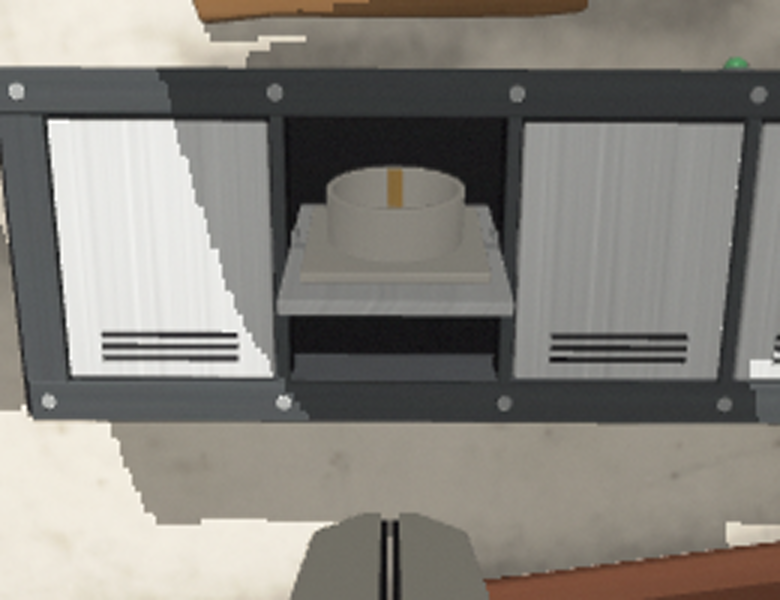

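In this view the flap's upper edge is at crop row 314, which is image row 164.7. After the 2 px offset seen on the neighbouring plates, 1.85 rad predicts row 165.7 and 1.7 rad predicts row 159. The socket is therefore at its stop, and the hand is clear.

```bash
python3 -c "
from station import r
print(r.finish_job())"
```

```text
the job is handed in; nothing more can be done
None
```

Plate 3 is the tip-up socket; it now stands open against its stop at about 1.83 rad (measured from the camera), the loose things were left alone, and the job was handed in at about 22 s, with one push on the stop reaching about 45–50 N at the fingertip before I backed off.

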